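# Lock the shaft of the bench welding positioner

## Task

Lock the shaft of the small welding positioner on the table: push the slotted locking disc round by its pegs until its slot lines up with the sliding lock bar, then push the bar through the disc until its upright tail plate is home against the guide. Do it all by pushing: do not lift the bar, and leave the loose tools and offcuts where they lie. Finish with the bar home and the hand clear of everything.

Things in the scene. Friction and masses are not known exactly. Their poses are not given: they have to be found in the camera images.
- lock: Fixed base of the shaft lock: green-painted gearbox case 120 x 145 x 30 mm, a motor on its +x side (x 60 to 145 mm, 57 mm high), and a 50 mm wide steel box tube along y to -230 mm, on which the bar lies. Origin on the table surface right under the disc's axis, z up; the bar slides along +y. The bar's sliding floor is 45 mm above the table, between low rails (to 53 mm).
- guide (a point): Middle of the top of the guide bridge over the bar, 44 mm wide, reaching from y = -85 to -50 mm in the base's frame; the home stop is its back face at y = -85. An equal keeper bridge stands beyond the disc from y = 55 to 81 mm. Their tops, 68 mm above the table, are the highest fixed parts by the work.
- disc (a joint): Turn of the steel locking disc about its upright axis, rad, counter-clockwise from above positive, no end stops; friction of about 0.12 N m (4 N at a peg) keeps it where it is left. Disc 90 mm across, top 59 mm above the table, one 20 mm wide slot right across its middle. The slot lies on the bar's line at 0 and equally at pi; either will do. The bar's round nose pulls errors of about 0.1 rad straight.
- disc_slot (a point): Centre of the disc at the height of its top face (59 mm above the table); its y axis lies along the slot.
- peg_a (a point): Top of one of the disc's two upright steel pegs, 12 mm in diameter, from the disc's top to 101 mm above the table, 33 mm from the disc's axis on the disc's own +x side (square to the slot; straight along the base's x at joint value 0). Push it sideways to turn the disc.
- peg_b (a point): Top of the other, equal peg, 33 mm from the axis on the disc's own -x side.
- bar_tail (a point): Centre of the back face of the lock bar's upright tail plate (38 mm wide, 10 mm thick, from 59 to 95 mm above the table; this point 77 mm). The loose steel bar (16 mm wide, 14 mm high, about 0.4 kg) slides easily, 1 to 2 N. The point starts near y = -216 mm in the base's frame and is at y = -95 mm when the plate rests against the guide.
- bar_nose (a point): Tip of the round nose of the lock bar, half-way up it (52 mm above the table), 163 mm ahead of bar_tail. It starts 7 to 11 mm short of the disc's rim, and at home it is at y = 68 mm in the base's frame, inside the keeper.
- nut: Bystander, to be left alone: plain steel shaft collar (thick ring), 44 mm across, 20 mm high, lying beside the box tube. Origin under its middle.
- pipe_end: Bystander, to be left alone: pipe offcut standing on end, 42 mm across, 55 mm high, on the other side of the tube. Origin under its middle.
- angle_iron: Bystander, to be left alone: piece of angle iron, 90 x 40 x 40 mm, on the robot's side of the gearbox. Origin under its middle.
- hammer: Bystander, to be left alone: hammer lying on the table, about 260 mm long. Origin under its middle.
- wrench: Bystander, to be left alone: wrench lying on the table, about 200 mm long. Origin under its middle.
- tin: Bystander, to be left alone: metal cup, 72 mm across, 80 mm high. Origin under its middle.
- v_block: Bystander, to be left alone: steel V-block, 60 x 50 x 36 mm. Origin under its middle.
Things that resemble listed ones, but are neither listed nor needed, are in the scene too. What is shaped like the part that bears bar_tail but black, green or orange is not meant.

How it is judged:
By the outcome, as a careful person would: the job done as asked, in the order asked, and still so for the second after the job is handed in, with the robot touching nothing.
It also fails if it takes over 58 s, if anything falls off the work surface, if the arm or the gripper's body presses on something with over 40 N, if the wrist force passes 120 N, or if a joint passes its speed limit or range.

## Robot

A 6-joint arm with a two-finger parallel gripper is mounted at the origin on the work surface. World frame = base frame: x ahead of the robot, y to its left, z up, the work surface at z = 0. Lengths are in m, angles in rad, forces in N, time in s.
With the tool pointing down it reaches from about 0.3 to 0.875 m from the base axis. Payload 6.4 kg.
Tool frame: the origin (TCP) lies on the centre line of the jaws, within the pads' length; the fingertips stand 11 mm ahead of it and the grasp point (between the pads) lies 8 mm behind it; x points along the fingers, y is the direction in which the jaws open and shut, and the axes are right-handed (so a half turn about x gives the same grasp; the last joint's range is limited). The gripper opens to 85 mm and grips with 20 to 120 N. Pads are 22 mm wide; open, the fingers measure 114 mm over their backs; the gripper's body (76 mm by 85 mm) begins 54 mm behind the grasp point. The pads swing forward as they close: fully open they stand 13 mm farther back than shut.
Start: joints at [1.107, 0.181, 1.607, -0, 1.354, -0.206], TCP at [0.147, 0.556, 0.242] pointing down, gripper open.
Joint ranges: [-2.99, 2.99], [-0.89, 2.07], [0.3, 2.58], [-1.14, 4.28], [0, 2.63], [-3.12, 3.12]. Speed limits (rad/s): [2.57, 2.57, 3.01, 3.14, 3.14, 3.14].

## Interface

Orientations are given as a unit quaternion [w, x, y, z].
In Python, from bench import ctrl, camera, hand_in gives the robot as it stands. The module is installed in compiled form; this text tells all that it offers.
- The arm moves only by the tool drive_tool, never from a script. Its argument "increments" is a list of rows, each a list of 7 numbers: the shift along the tool's x, y, z in m, then the turn, a rotation vector about the tool's x, y, z in degrees, then the gripper's target within -1 to 1 (fully open at 1, half-way at 0, shut at -1). In form: [[dx, dy, dz, rx, ry, rz, claw], ...]. A call has 1 to 10 rows; each row shifts and turns the commanded pose from where the row before left it, along the tool's axes as they then stand; what a row does not reach is not made up. A row lasts 1/8 s, in which the tool goes at most 62.5 mm and 10.7 degrees, less where a joint would pass 70% of its speed; a pose out of reach is approached as far as the arm can. A call is refused whole if a number of a shift passes 0.0625 or a number of a turn 10.7, either way. A call with a gripper value outside its range is refused whole. The fingers move at their own pace and stop on an object; the grip force is fixed at half the most. Time passes only in rows, so rows that do not move let the fingers close. It gives the time, the measured TCP pose, the force and the opening at its end, in the units of the state.
- ctrl.get_obs(): the state, without advancing time (a new reading comes with each control period).
- camera(name): name is "scene" or "top"; returns a dict with "img" (384x512x3 uint8, red, green, blue), "depth" (384x512 float32, m along the optical axis (not along the pixel's ray), 0 where there is no reading), "fx", "fy", "cx", "cy" (pixels), "k1" (the pictures are not rectified: a ray, as slopes to the right and down, at radius r is drawn at 1 + k1 r^2 times it, then the intrinsics apply), "world_from_camera" (4x4, takes a point from camera to world coordinates). Camera axes: x right, y down, z forward; pixel columns grow to the right and rows downward; lengths in m; the calibration is good to about 2 mm. A picture is of the moment at which its call begins.
- hand_in(): hands the job in, once; it reports no verdict.
The state is a dict: "time_s": time; "q": joint angles; "dq": joint speeds; "joint_efforts": joint torques, N m; "eef_pos": TCP position; "eef_rot": TCP orientation; "wrist_force": force on the tool from outside, world axes, zero at the start; "torque": the same for the moment, N m; "opening": opening from 0.0 (shut) to 1.0 (fully open).
Only numpy, scipy, OpenCV 4.12 (cv2) and the standard library are available. Lean on these libraries where they do the work, as an engineer would, in place of code of your own. Each camera call takes 0.05 s, during which the arm holds its last target.

## Working session

There is one attempt and no reset: what is moved stays moved. The work goes in short steps, Python scripts to look and compute and a tool call to move; the robot and the scene stay as the last step left them, time stands still between calls to the robot, and variables do not carry over. Pictures are saved under pics/ and viewed, and the job is handed in when it is done.

Besides the shell and the picture viewer there is one more tool, called by a JSON object that holds its "api" and its "payload". drive_tool: Moves the arm, as the interface text tells. Its arguments: {"type":"object","properties":{"increments":{"type":"array","items":{"type":"array","items":{"type":"number"}}}},"required":["increments"]}

```bash
mkdir -p pics; cat > h.py <<'E'
import numpy as np, cv2
from bench import ctrl, camera
def save(n,fn):
    c=camera(n); np.savez(''+fn+'.npz',**c); cv2.imwrite('pics/'+fn+'.png',c['img'][:,:,::-1]); return c
def load(fn): return dict(np.load(''+fn+'.npz'))
def K(c): return np.array([[c['fx'],0,c['cx']],[0,c['fy'],c['cy']],[0,0,1]],float), np.array([c['k1'],0,0,0,0],float)
def ray(c,uv):
    k,d=K(c); n=cv2.undistortPoints(np.array(uv,float).reshape(-1,1,2),k,d).reshape(-1,2)
    R=c['world_from_camera']; dr=np.c_[n,np.ones(len(n))]@R[:3,:3].T
    return R[:3,3],dr
def plane(c,uv,z):
    o,d=ray(c,uv); return o+d*((z-o[2])/d[:,2])[:,None]
def proj(c,P):
    k,d=K(c); M=np.linalg.inv(c['world_from_camera']); r=cv2.Rodrigues(M[:3,:3])[0]
    return cv2.projectPoints(np.array(P,float).reshape(-1,1,3),r,M[:3,3],k,d)[0].reshape(-1,2)
def cloud(c):
    h,w=c['depth'].shape; v,u=np.mgrid[:h,:w]; o,d=ray(c,np.c_[u.ravel(),v.ravel()])
    P=o+d*c['depth'].reshape(-1,1); P[c['depth'].ravel()==0]=np.nan
    return P.reshape(h,w,3)
E
python3 - <<'E'
from h import *
for n in('scene','top'):
    c=save(n,n+'0'); print(n,c['fx'],c['k1'],c['world_from_camera'].round(3).tolist())
o=ctrl.get_obs(); print(o)
E
```

```text
scene 496.1211542248913 -0.1180008653371687 [[0.52, 0.621, -0.587, 1.328], [0.854, -0.39, 0.344, -0.487], [-0.015, -0.68, -0.733, 1.129], [0.0, 0.0, 0.0, 1.0]]
top 378.92147649830673 -0.12487260302981674 [[-0.017, -0.992, 0.123, 0.35], [-1.0, 0.018, 0.007, 0.008], [-0.009, -0.123, -0.992, 1.337], [0.0, 0.0, 0.0, 1.0]]
{'time_s': 0.1, 'q': array([ 1.10670673e+00,  1.81494770e-01,  1.60785897e+00, -6.10938739e-06,
        1.35382616e+00, -2.06334267e-01]), 'dq': array([ 0.00083113, -0.00177288, -0.0034658 ,  0.00074639, -0.00276388,
       -0.00019936]), 'joint_efforts': array([ 1.14845656e-05, -4.45880663e+01, -3.52237344e+01, -8.38415485e-05,
        4.17992022e-03, -2.13474414e-05]), 'eef_pos': array([0.14636479, 0.5555785 , 0.24148218]), 'eef_rot': array([ 0.7010598 ,  0.09034708,  0.70142503, -0.09140835]), 'wrist_force': array([-0.49467187, -0.3409508 , -0.36579951]), 'torque': array([-0.00859202,  0.02525287,  0.04246374]), 'opening': 1.0008163833301706}
```

View pics/scene0.png

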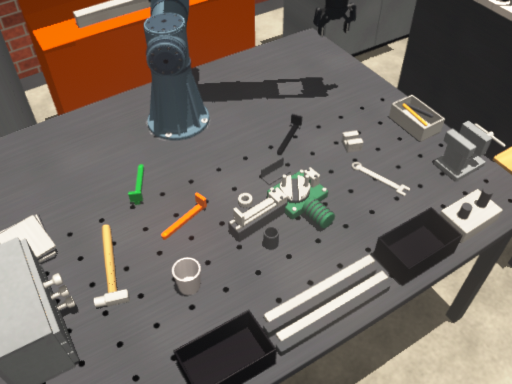

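View pics/top0.png

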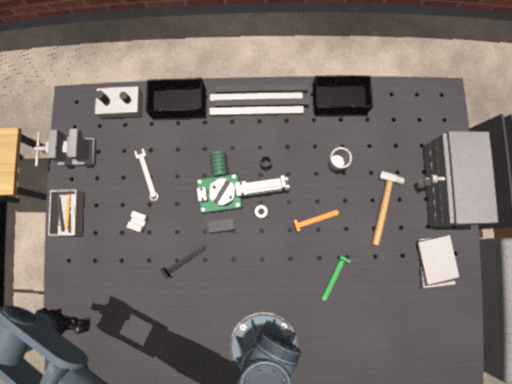

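The scene view shows the lock at about (285,195). The look-alike T-bars are black (290,133), green (138,185) and orange (185,215). The steel bar on the tube, with its tail plate near (238,220) in scene and (288,184) in top, is the one I want. I'll check it in close crops.

```bash
python3 - <<'E'
from h import *
a=load('top0')['img'][140:240,185:300,::-1]; b=load('scene0')['img'][155:255,220:340,::-1]
cv2.imwrite('pics/c1.png',cv2.resize(a,None,fx=6.5,fy=5.9*1.1/1.1,interpolation=2) if 0 else cv2.resize(a,None,fx=6,fy=6,interpolation=2))
cv2.imwrite('pics/c2.png',cv2.resize(b,None,fx=6,fy=6,interpolation=2))
E
```

```text
(no output)
```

View pics/c1.png

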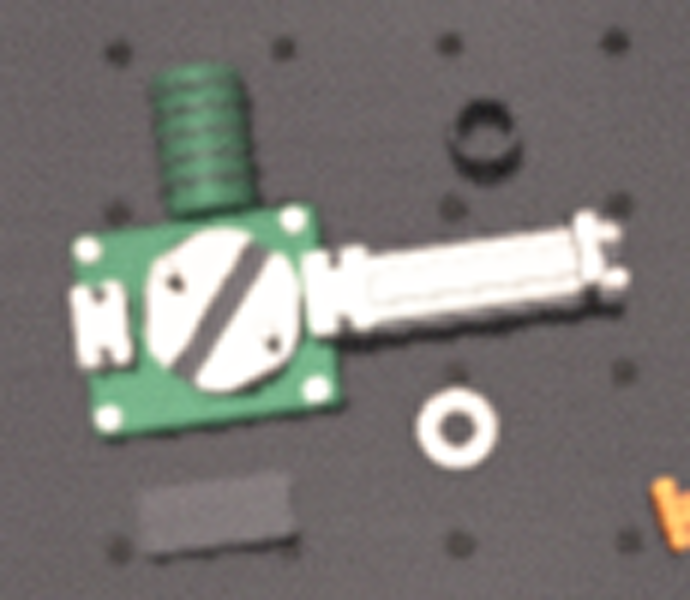

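View pics/c2.png

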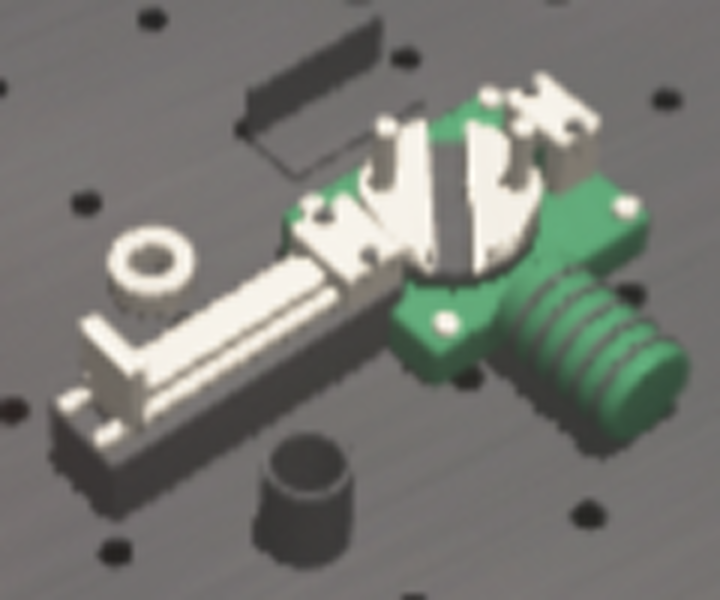

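Both crops agree. The steel bar lies on the tube and its tail plate is at top (284,182). The disc is at top (222,191), its slot turned about 0.9 rad from the bar's line, and the pegs stand on either side of the slot. Next I'll measure these properly.

```bash
python3 - <<'E'
from h import *
c=load('top0'); P=cloud(c); s=load('scene0'); Q=cloud(s)
img=c['img'].astype(int); 
x0,x1,y0,y1=195,300,150,235
sub=np.zeros(img.shape[:2],bool); sub[y0:y1,x0:x1]=1
hsv=cv2.cvtColor(c['img'],cv2.COLOR_RGB2HSV)
white=sub&(hsv[...,1]<60)&(hsv[...,2]>170)
n,l,st,ce=cv2.connectedComponentsWithStats(white.astype(np.uint8))
for i in range(1,n):
    if st[i,4]>5: 
        m=l==i; print(i,st[i],ce[i].round(1),'z',np.nanmedian(P[m][:,2]).round(3))
# disc: white comps near (222,191)
m=np.zeros_like(white)
for i in range(1,n):
    if st[i,4]>100 and abs(ce[i]-[222,191]).max()<14: m|=l==i
pts=np.argwhere(m)[:,::-1]
W=plane(c,pts,0.059); hull=cv2.convexHull(W[:,:2].astype(np.float32)); 
print('circle',cv2.minEnclosingCircle(hull), 'ellipse mid',cv2.fitEllipse(hull))
for nm,cc,PP in(('top',c,P),('scene',s,Q)):
    z=PP[...,2]
    f=np.isfinite(z)&(PP[...,0]>.35)&(PP[...,0]<.75)&(PP[...,1]>-.2)&(PP[...,1]<.3)
    for lo,hi in((.054,.064),(.064,.072),(.08,.11)):
        q=f&(z>lo)&(z<hi); n2,l2,s2,c2=cv2.connectedComponentsWithStats(q.astype(np.uint8),connectivity=8)
        for i in range(1,n2):
            if s2[i,4]>3: p=PP[l2==i]; print(nm,lo,s2[i],p.mean(0).round(4),p.min(0).round(3),p.max(0).round(3))
E
```

```text
1 [231 174   6   5  22] [233.3 176.2] z 0.032
2 [217 175  73  30 861] [251.6 187.8] z 0.059
3 [209 177  19  25 246] [215.8 187.5] z 0.059
4 [197 179   5   5  20] [199.1 181.3] z 0.032
5 [197 186  10  15 120] [201.4 193.2] z 0.068
6 [235 202   5   5  20] [237.2 204.2] z 0.034
7 [254 205  14  13 119] [260.6 210.9] z 0.019
8 [201 207   5   5  21] [203. 209.] z 0.034
circle ((0.5393957495689392, 0.14262732863426208), 0.046180982142686844) ellipse mid ((0.544228196144104, 0.15190863609313965), (0.0547863245010376, 0.09512301534414291), 47.19289779663086)
top 0.054 [212 151  13  24 165] [0.6353 0.1473 0.0571] [0.594 0.125 0.054] [0.675 0.167 0.063]
top 0.054 [260 155   6   6  10] [ 0.6513 -0.005   0.0555] [ 0.64  -0.017  0.054] [0.658 0.001 0.057]
top 0.054 [267 155   5   8  10] [ 0.6442 -0.0321  0.0566] [ 0.633 -0.037  0.054] [ 0.658 -0.024  0.059]
top 0.054 [264 164   6   3   8] [ 0.621  -0.0204  0.0563] [ 0.618 -0.03   0.055] [ 0.625 -0.013  0.058]
top 0.054 [209 178  17  23 174] [0.5466 0.1539 0.0596] [0.503 0.122 0.054] [0.579 0.178 0.064]
top 0.054 [246 179  36  13 232] [ 0.5521 -0.0
[... 2144 characters left out ...]
0.072]
scene 0.064 [284 183   2   3   5] [0.5211 0.1048 0.068 ] [0.519 0.102 0.066] [0.523 0.107 0.07 ]
scene 0.064 [304 183   5   3   8] [0.552  0.1595 0.0663] [0.546 0.156 0.064] [0.558 0.166 0.072]
scene 0.064 [268 188  19  14 143] [0.5433 0.0649 0.0679] [0.52  0.045 0.064] [0.566 0.085 0.072]
scene 0.064 [234 215  11   9  19] [ 0.5635 -0.0766  0.0671] [ 0.544 -0.081  0.064] [ 0.578 -0.068  0.071]
scene 0.08 [282 174   4   9  28] [0.5179 0.102  0.0929] [0.511 0.099 0.08 ] [0.524 0.108 0.103]
scene 0.08 [305 174   4   9  30] [0.553  0.1585 0.0934] [0.543 0.153 0.08 ] [0.562 0.165 0.105]
scene 0.08 [233 207  11  14  72] [ 0.5624 -0.0761  0.0908] [ 0.539 -0.082  0.08 ] [ 0.581 -0.067  0.1  ]
```

```bash
cat >> h.py <<'E'
from scipy.spatial.transform import Rotation as Ro
AX=np.array([.5335,.1335]); YAW=.13
def st():
    o=ctrl.get_obs(); w,x,y,z=o['eef_rot']; return o,Ro.from_quat([x,y,z,w]).as_matrix()
def go(target,zdir=None):
    o,R=st(); p=o['eef_pos']; d=np.array(target)-p
    print('t',round(o['time_s'],2),'pos',p.round(4),'F',o['wrist_force'].round(1),'open',round(float(o['opening']),2))
    print('tool-frame shift mm',(R.T@d*1000).round(1),'x',R[:,0].round(3),'yang',np.degrees(np.arctan2(R[1,1],R[0,1])).round(1),'zang',np.degrees(np.arctan2(R[1,2],R[0,2])).round(1))
E
python3 - <<'E'
from h import *
go([.538,.192,.242])
E
```

```text
t 0.1 pos [0.1464 0.5556 0.2415] F [-0.5 -0.3 -0.4] open 1.0
tool-frame shift mm [-3.000e-01 -2.517e+02  4.714e+02] x [-0.001 -0.001 -1.   ] yang 75.2 zang -14.8
```

{"api": "drive_tool", "payload": {"increments": [[0,-0.0255,0.0473,0,0,0,-1],[0,-0.0255,0.0473,0,0,0,-1],[0,-0.0255,0.0473,0,0,0,-1],[0,-0.0255,0.0473,0,0,0,-1],[0,-0.0255,0.0473,0,0,0,-1],[0,-0.0255,0.0473,0,0,0,-1],[0,-0.0255,0.0473,0,0,0,-1],[0,-0.0255,0.0473,0,0,0,-1],[0,-0.0255,0.0473,0,0,0,-1],[0,-0.0255,0.0473,0,0,0,-1]]}}

```text
time_s: 1.35
eef_pos: [0.5398, 0.1875, 0.2419]
eef_rot: [0.701, 0.091, 0.701, -0.091]
wrist_force: [-0.5, 0.0, 0.6]
opening: -0.003
```

{"api": "drive_tool", "payload": {"increments": [[0,0,0,10,0,0,-1],[0,0,0,10,0,0,-1],[0,0,0,10,0,0,-1],[0,0,0,10,0,0,-1],[0,0,0,10,0,0,-1],[0,0,0,0,0,0,-1]]}}

```text
time_s: 2.1
eef_pos: [0.5387, 0.1888, 0.2418]
eef_rot: [0.597, 0.378, 0.598, -0.378]
wrist_force: [0.6, 0.0, 0.2]
opening: 0.001
```

```bash
python3 - <<'E'
from h import *
go([.5386,.1878,.09])
c=save('scene','s1'); cv2.imwrite('pics/s1c.png',cv2.resize(c['img'][80:260,200:400,::-1],None,fx=3,fy=3))
E
```

```text
t 2.1 pos [0.5387 0.1888 0.2418] F [0.6 0.  0.2] open 0.0
tool-frame shift mm [151.8  -0.4   0.9] x [-0.001 -0.    -1.   ] yang 25.3 zang -64.7
```

View pics/s1c.png

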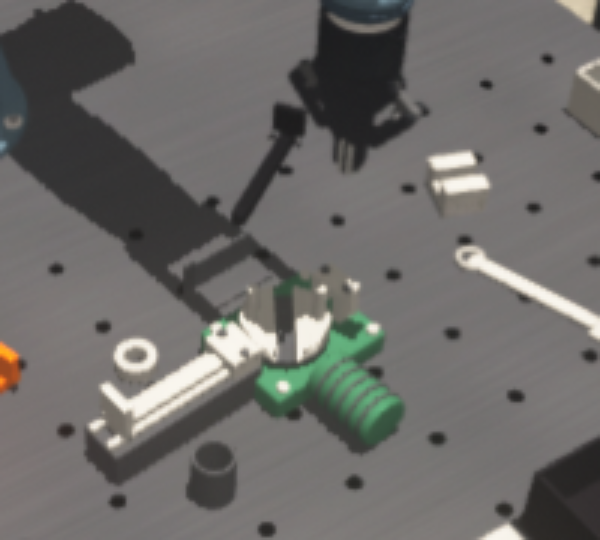

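The crop shows the shut fingertips at crop (347,165), clear of the disc. The finger linkages are well above tip height. I'll descend behind peg A.

{"api": "drive_tool", "payload": {"increments": [[0.038,0,0,0,0,0,-1],[0.038,0,0,0,0,0,-1],[0.038,0,0,0,0,0,-1],[0.038,0,0,0,0,0,-1],[0,0,0,0,0,0,-1]]}}

```text
time_s: 2.78
eef_pos: [0.5361, 0.1884, 0.0871]
eef_rot: [0.596, 0.376, 0.6, -0.38]
wrist_force: [-0.1, 0.8, -0.4]
opening: 0.001
```

```bash
python3 - <<'E'
from h import *
th=1.016
n=np.array([.423,-.906])
o,R=st(); p=o['eef_pos'].copy(); go(p)
prev=p[:2]
for a in np.r_[1.016,np.arange(.9,.09,-.1),.13]:
    t=AX+.033*np.array([np.cos(a),np.sin(a)])-.017*n
    d=R.T@np.r_[t-prev,0]; print(round(a,2),t.round(4),(d*1000).round(1)); prev=t
c=save('scene','s2'); cv2.imwrite('pics/s2c.png',cv2.resize(c['img'][100:240,220:370,::-1],None,fx=4,fy=4))
c=save('top','t2'); cv2.imwrite('pics/t2c.png',cv2.resize(c['img'][140:240,185:300,::-1],None,fx=5,fy=5))
E
```

```text
t 2.77 pos [0.5361 0.1884 0.0871] F [-0.1  0.8 -0.4] open 0.0
tool-frame shift mm [0. 0. 0.] x [-0.007 -0.001 -1.   ] yang 25.4 zang -64.6
1.02 [0.5437 0.177 ] [-0.   2.  13.6]
0.9 [0.5468 0.1748] [-0.   1.9  3.3]
0.8 [0.5493 0.1726] [-0.   1.3  3. ]
0.7 [0.5515 0.1702] [-0.   1.   3.1]
0.6 [0.5535 0.1675] [-0.   0.7  3.2]
0.5 [0.5553 0.1647] [-0.   0.4  3.3]
0.4 [0.5567 0.1618] [-0.   0.   3.3]
0.3 [0.5578 0.1587] [-0.  -0.3  3.3]
0.2 [0.5587 0.1555] [-0.  -0.6  3.2]
0.1 [0.5591 0.1522] [-0.  -1.   3.2]
0.13 [0.559  0.1532] [-0.   0.3 -0.9]
```

View pics/s2c.png

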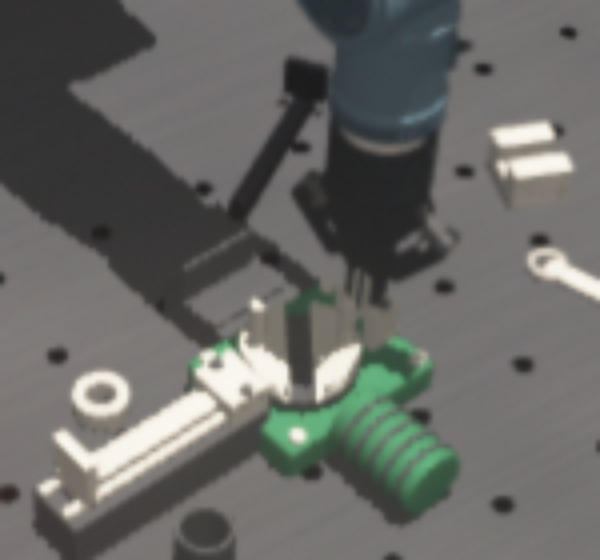

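View pics/t2c.png

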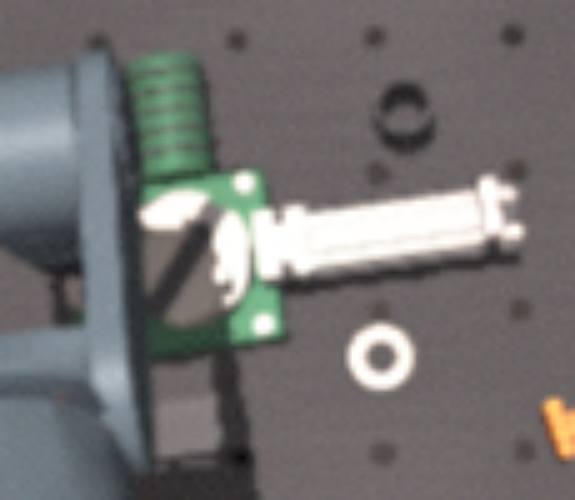

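The fingertips stand just behind peg A at crop (365,290), with nothing touched. I'll push along the arc, stopping a little short.

{"api": "drive_tool", "payload": {"increments": [[0,0.001,0.006,0,0,0,-1],[0,0.001,0.0075,0,0,0,-1],[0,0.002,0.0033,0,0,0,-1],[0,0.0013,0.003,0,0,0,-1],[0,0.001,0.003,0,0,0,-1],[0,0.0007,0.0032,0,0,0,-1],[0,0.0004,0.0033,0,0,0,-1],[0,0,0.0033,0,0,0,-1],[0,-0.0003,0.0033,0,0,0,-1],[0,0,0,0,0,0,-1]]}}

```text
time_s: 4.12
eef_pos: [0.5618, 0.1598, 0.0914]
eef_rot: [0.598, 0.38, 0.597, -0.378]
wrist_force: [-0.0, 3.1, 0.1]
opening: 0.0
```

```bash
python3 - <<'E'
from h import *
go([.5587,.1555,.087])
c=save('scene','s3'); cv2.imwrite('pics/s3c.png',cv2.resize(c['img'][140:240,220:340,::-1],None,fx=5,fy=5,interpolation=2))
c=save('top','t3'); cv2.imwrite('pics/t3c.png',cv2.resize(c['img'][140:240,185:300,::-1],None,fx=5,fy=5,interpolation=2))
E
```

```text
t 4.12 pos [0.5618 0.1598 0.0914] F [-0.   3.1  0.1] open 0.0
tool-frame shift mm [ 4.4 -4.6  2.6] x [ 0.002  0.001 -1.   ] yang 25.2 zang -64.8
```

View pics/s3c.png

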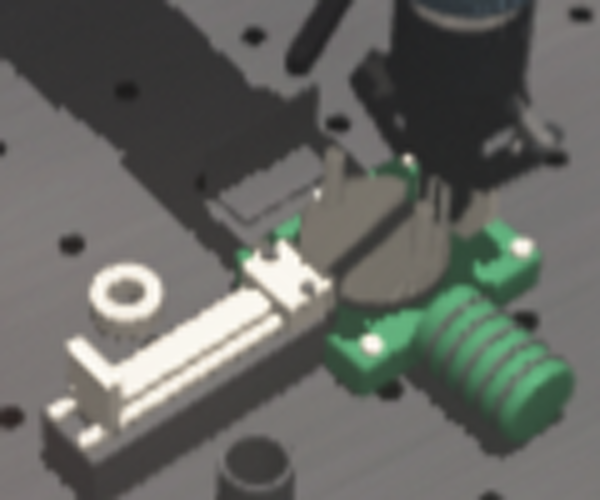

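View pics/t3c.png

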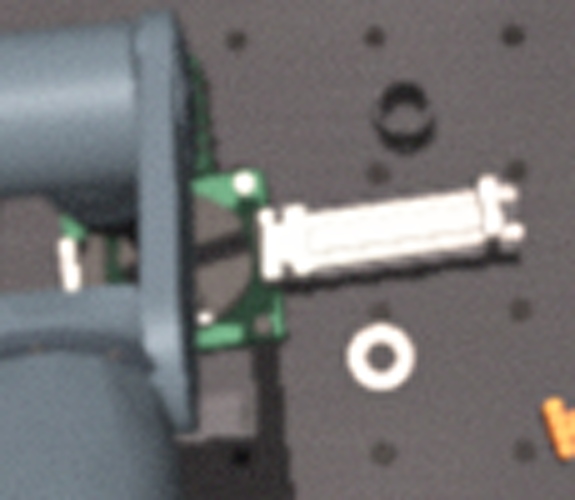

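The slot is nearly in line, with roughly 0.2 rad left. Measuring it now.

```bash
cat > meas.py <<'E'
from h import *
def pegs(fn):
    c=load(fn); P=cloud(c); z=P[...,2]
    f=np.isfinite(z)&(z>.082)&(z<.106)&(np.hypot(P[...,0]-AX[0],P[...,1]-AX[1])<.045)
    n,l,s,ce=cv2.connectedComponentsWithStats(f.astype(np.uint8),connectivity=8)
    for i in range(1,n):
        if s[i,4]>3:
            p=P[l==i]; m=p.mean(0); a=np.arctan2(m[1]-AX[1],m[0]-AX[0]); print(fn,s[i],m.round(4),'r',np.hypot(*(m[:2]-AX)).round(4),'ang',a.round(3))
def slot(fn):
    # dark pixels on top of disc within r<.036 at z .059 using brightness vs. disc
    c=load(fn); P=cloud(c)
    # disc-top points by depth vs slot floor
    r=np.hypot(P[...,0]-AX[0],P[...,1]-AX[1]); m=(r<.042)&(P[...,2]<.051)&(P[...,2]>.035)
    p=P[m][:,:2]
    if len(p)>8:
        ce=p.mean(0); u,s,v=np.linalg.svd(p-ce); d=v[0]*np.sign(v[0,1]); print(fn,'slot n',len(p),ce.round(4),'yaw',np.arctan2(-d[0],d[1]).round(3),'sd',(s/np.sqrt(len(p))).round(4))
E
python3 - <<'E'
from meas import *
for f in('scene0','top0','s3','t3'): pegs(f); slot(f)
E
```

```text
scene0 [282 174   4   7  24] [0.5178 0.1023 0.095 ] r 0.0349 ang -2.037
scene0 [305 174   4   9  27] [0.5529 0.1585 0.0948] r 0.0316 ang 0.91
scene0 slot n 138 [0.5356 0.1321] yaw 1.0 sd [0.0242 0.006 ]
top0 [210 183   5   4  14] [0.5501 0.1624 0.0989] r 0.0333 ang 1.05
top0 [227 193   4   4  13] [0.5155 0.1067 0.1   ] r 0.0323 ang -2.161
top0 slot n 129 [0.5354 0.1366] yaw 1.01 sd [0.0234 0.0054]
s3 [285 169   4   7  24] [0.5041 0.1219 0.0943] r 0.0316 ang -2.765
s3 [302 177   9  10  50] [0.5663 0.1464 0.0958] r 0.0353 ang 0.375
s3 slot n 110 [0.5296 0.1324] yaw 0.447 sd [0.0227 0.0098]
t3 [224 198   2   3   5] [0.5013 0.1212 0.094 ] r 0.0344 ang -2.778
t3 slot n 67 [0.5403 0.1213] yaw 0.281 sd [0.0246 0.0054]
```

{"api": "drive_tool", "payload": {"increments": [[0,-0.0004,0.0033,0,0,0,-1],[0,-0.001,0.0033,0,0,0,-1],[0,0,0,0,0,0,-1]]}}

```text
time_s: 4.6
eef_pos: [0.5625, 0.1527, 0.0906]
eef_rot: [0.597, 0.379, 0.597, -0.379]
wrist_force: [0.5, 3.1, 0.8]
opening: 0.0
```

```bash
python3 - <<'E'
from meas import *
save('scene','s4'); go([.559,.153,.087]); pegs('s4');slot('s4')
E
```

```text
t 4.65 pos [0.5624 0.1527 0.0906] F [-0.3  2.7 -0.2] open -0.0
tool-frame shift mm [ 3.5 -2.9 -1.7] x [ 0. -0. -1.] yang 25.2 zang -64.8
s4 [286 168   5   8  27] [0.5024 0.1281 0.0939] r 0.0316 ang -2.969
s4 [301 178   9  11  57] [0.5672 0.1404 0.0947] r 0.0344 ang 0.201
s4 slot n 87 [0.5271 0.1296] yaw 0.155 sd [0.0196 0.0086]
```

Back off, rise and travel towards the tail.

{"api": "drive_tool", "payload": {"increments": [[0,0,-0.012,0,0,0,-1],[-0.03,0,-0.005,0,0,0,-1],[-0.04,0,0,0,0,0,-1],[-0.04,0,0,9,0,0,-1],[0,0,0,9,0,0,-1],[0,0,0,0,0,0,-1]]}}

```text
time_s: 5.4
eef_pos: [0.5545, 0.1683, 0.2004]
eef_rot: [0.531, 0.467, 0.531, -0.467]
wrist_force: [-0.3, -0.9, -0.0]
opening: 0.002
```

```bash
python3 - <<'E'
from meas import *
go([.5653,-.1094,.2])
E
```

```text
t 5.4 pos [0.5545 0.1683 0.2004] F [-0.3 -0.9 -0. ] open 0.0
tool-frame shift mm [  0.6 -24.7 276.9] x [-0.    -0.001 -1.   ] yang 7.3 zang -82.7
```

{"api": "drive_tool", "payload": {"increments": [[0,-0.0041,0.0461,0,0,0,-1],[0,-0.0041,0.0461,0,0,0,-1],[0,-0.0041,0.0461,0,0,0,-1],[0,-0.0041,0.0461,0,0,0,-1],[0,-0.0041,0.0461,0,0,0,-1],[0,-0.0041,0.0461,0,0,0,-1],[0,0,0,0,0,0,-1]]}}

```text
time_s: 6.28
eef_pos: [0.5646, -0.112, 0.1991]
eef_rot: [0.53, 0.467, 0.531, -0.468]
wrist_force: [-0.2, 0.6, -0.4]
opening: 0.001
```

```bash
python3 - <<'E'
from meas import *
c=save('top','t5'); save('scene','s5'); go([.5653,-.1094,.085]); 
for f in('s5','t5'): pegs(f);slot(f)
cv2.imwrite('pics/t5c.png',cv2.resize(c['img'][140:240,185:300,::-1],None,fx=5,fy=5,interpolation=2))
P=cloud(c); z=P[...,2]
for lo,hi,x0,x1,y0,y1 in((.064,.072,.49,.58,.03,.23),(.085,.1,.52,.6,-.1,.02)):
    q=(z>lo)&(z<hi)&(P[...,0]>x0)&(P[...,0]<x1)&(P[...,1]>y0)&(P[...,1]<y1)
    n,l,s,_=cv2.connectedComponentsWithStats(q.astype(np.uint8),connectivity=8)
    for i in range(1,n):
        if s[i,4]>8: print(s[i],P[l==i].mean(0).round(4))
E
```

```text
t 6.38 pos [ 0.5646 -0.1091  0.1992] F [-0.5  0.1  0.7] open 0.0
tool-frame shift mm [114.2   0.9   0.6] x [-0.002  0.001 -1.   ] yang 7.3 zang -82.7
s5 [286 168   5   7  26] [0.5023 0.1278 0.0946] r 0.0317 ang -2.961
s5 [301 181   4   7  25] [0.5676 0.1339 0.0948] r 0.0341 ang 0.012
s5 slot n 87 [0.5288 0.1299] yaw 0.287 sd [0.0202 0.0116]
t5 [218 178   4   5  14] [0.5663 0.1372 0.0983] r 0.033 ang 0.113
t5 [220 198   4   4  12] [0.5006 0.1305 0.0975] r 0.033 ang -3.051
t5 slot n 127 [0.536  0.1331] yaw 0.083 sd [0.0233 0.0053]
[235 181  12  14  98] [0.5433 0.0674 0.0685]
[197 187   9  14  82] [0.5269 0.2029 0.0687]
[281 175   4  12  37] [ 0.5595 -0.0722  0.0951]
```

View pics/t5c.png

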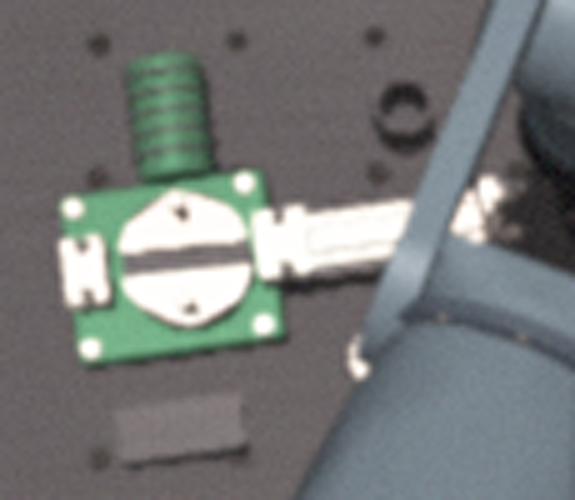

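The top crop shows the slot from (122,262) to (250,250), in line with the bar. The error is about -0.03 rad, inside the nose's 0.1 tolerance. I'll descend behind the tail plate.

{"api": "drive_tool", "payload": {"increments": [[0.038,0,0,0,0,0,-1],[0.038,0,0,0,0,0,-1],[0.038,0,0,0,0,0,-1],[0,0,0,0,0,0,-1]]}}

```text
time_s: 6.88
eef_pos: [0.5624, -0.1065, 0.0829]
eef_rot: [0.528, 0.466, 0.534, -0.468]
wrist_force: [0.1, 0.5, 0.5]
opening: -0.001
```

```bash
python3 - <<'E'
from meas import *
c=save('scene','s6'); go([.549,.0285,.085]);
cv2.imwrite('pics/s6c.png',cv2.resize(c['img'][140:250,200:340,::-1],None,fx=5,fy=5,interpolation=2))
E
```

```text
t 6.92 pos [ 0.5643 -0.1075  0.0852] F [0.6 1.3 0.2] open 0.0
tool-frame shift mm [   0.5    2.3 -136.8] x [-0.003  0.002 -1.   ] yang 7.4 zang -82.6
```

View pics/s6c.png

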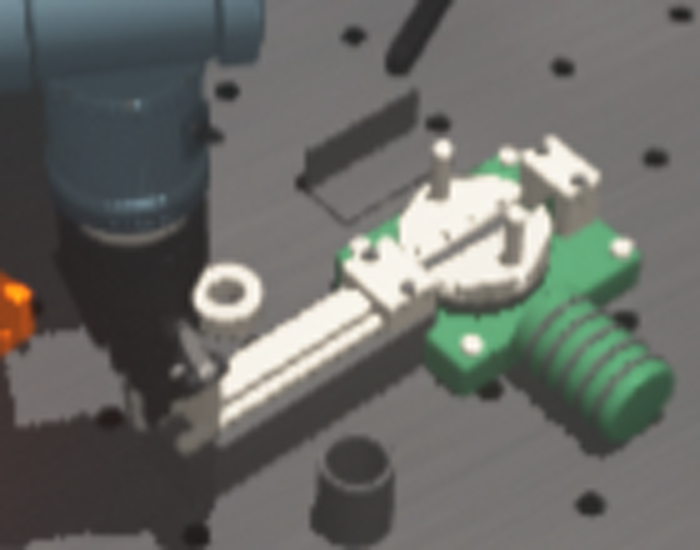

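The fingers are behind the tail plate at crop (185,385), clear of the nut and tube. Now pushing.

{"api": "drive_tool", "payload": {"increments": [[0,0,-0.007,0,0,0,-1],[0,0,-0.007,0,0,0,-1],[0,0,-0.007,0,0,0,-1],[0,0,-0.006,0,0,0,-1],[0,0,-0.006,0,0,0,-1],[0,0,-0.006,0,0,0,-1],[0,0,-0.006,0,0,0,-1],[0,0,-0.006,0,0,0,-1],[0,0,-0.006,0,0,0,-1],[0,0,0,0,0,0,-1]]}}

```text
time_s: 8.18
eef_pos: [0.5583, -0.0523, 0.0865]
eef_rot: [0.531, 0.468, 0.531, -0.467]
wrist_force: [0.9, -2.5, 1.6]
opening: 0.001
```

```bash
python3 - <<'E'
from meas import *
c=save('scene','s7'); go([.5464,.0283,.085]);
cv2.imwrite('pics/s7c.png',cv2.resize(c['img'][140:250,200:340,::-1],None,fx=5,fy=5,interpolation=2))
E
```

```text
t 8.22 pos [ 0.5582 -0.0523  0.0863] F [ 1.1 -1.5  0.5] open 0.0
tool-frame shift mm [  1.3  -1.5 -81.5] x [ 0.  0. -1.] yang 7.2 zang -82.8
```

View pics/s7c.png

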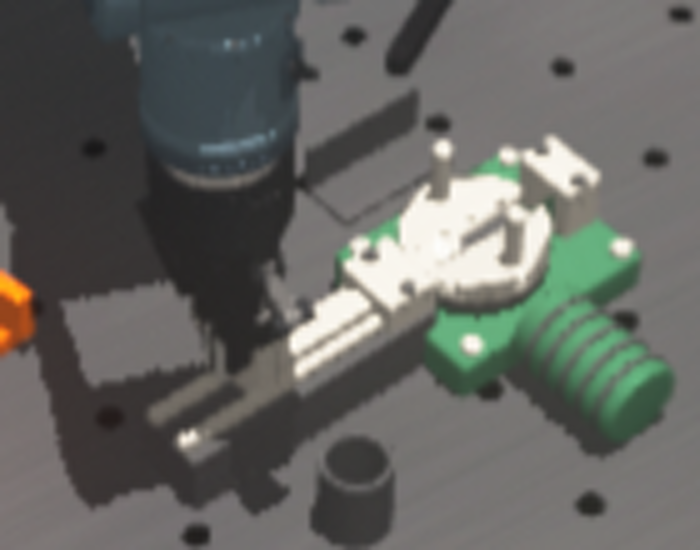

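The nose is inside the disc slot at crop (445,245), and the wrist force is only about 2 N. I'll keep pushing.

{"api": "drive_tool", "payload": {"increments": [[0,0,-0.008,0,0,0,-1],[0,0,-0.008,0,0,0,-1],[0,0,-0.008,0,0,0,-1],[0,0,-0.008,0,0,0,-1],[0,0,-0.008,0,0,0,-1],[0,0,-0.008,0,0,0,-1],[0,0,-0.008,0,0,0,-1],[0,0,-0.008,0,0,0,-1],[0,0,-0.008,0,0,0,-1],[0,0,0,0,0,0,-1]]}}

```text
time_s: 9.48
eef_pos: [0.5485, 0.02, 0.0859]
eef_rot: [0.53, 0.467, 0.531, -0.467]
wrist_force: [-0.3, -0.1, 0.5]
opening: 0.001
```

```bash
python3 - <<'E'
from meas import *
go([.5464,.0283,.085])
E
```

```text
t 9.47 pos [0.5485 0.02   0.0859] F [-0.3 -0.1  0.5] open 0.0
tool-frame shift mm [ 1.  -1.1 -8.5] x [-0.001  0.001 -1.   ] yang 7.3 zang -82.7
```

{"api": "drive_tool", "payload": {"increments": [[0,0,-0.003,0,0,0,-1],[0,0,-0.003,0,0,0,-1],[0,0,0,0,0,0,-1]]}}

```text
time_s: 9.85
eef_pos: [0.5479, 0.0251, 0.0859]
eef_rot: [0.53, 0.467, 0.531, -0.467]
wrist_force: [0.1, -1.5, -1.2]
opening: -0.002
```

{"api": "drive_tool", "payload": {"increments": [[0,0,-0.002,0,0,0,-1],[0,0,0,0,0,0,-1]]}}

```text
time_s: 10.1
eef_pos: [0.5479, 0.0269, 0.0861]
eef_rot: [0.53, 0.467, 0.531, -0.467]
wrist_force: [-0.6, -1.6, 0.1]
opening: 0.001
```

{"api": "drive_tool", "payload": {"increments": [[0,0,-0.0015,0,0,0,-1],[0,0,0,0,0,0,-1]]}}

```text
time_s: 10.35
eef_pos: [0.5478, 0.0281, 0.0862]
eef_rot: [0.53, 0.467, 0.531, -0.468]
wrist_force: [-0.3, -2.2, -1.6]
opening: -0.003
```

{"api": "drive_tool", "payload": {"increments": [[0,0,-0.0015,0,0,0,-1],[0,0,0,0,0,0,-1]]}}

```text
time_s: 10.6
eef_pos: [0.5479, 0.0283, 0.0863]
eef_rot: [0.531, 0.467, 0.53, -0.468]
wrist_force: [0.1, -6.9, -1.3]
opening: 0.0
```

{"api": "drive_tool", "payload": {"increments": [[0,0,-0.0015,0,0,0,-1],[0,0,0,0,0,0,-1]]}}

```text
time_s: 10.85
eef_pos: [0.5479, 0.0284, 0.0863]
eef_rot: [0.532, 0.466, 0.529, -0.469]
wrist_force: [0.3, -14.0, -3.3]
opening: 0.003
```

The hand stopped at y = 0.0284, against a predicted home of 0.0283, and the force rose from 2 to 14 N. That means the plate is against the guide. I'll back off, rise and look.

{"api": "drive_tool", "payload": {"increments": [[0,0,0.008,0,0,0,-1],[0,0,0.015,0,0,0,-1],[-0.04,0,0.005,0,0,0,-1],[-0.05,0,0.02,0,0,0,-1],[-0.05,-0.02,0.04,0,0,0,-1],[0,-0.04,0.04,0,0,0,-1],[0,-0.04,0.04,0,0,0,-1],[0,-0.04,0.04,0,0,0,-1],[0,0,0,0,0,0,-1]]}}

```text
time_s: 11.98
eef_pos: [0.434, -0.1931, 0.2232]
eef_rot: [0.529, 0.469, 0.529, -0.469]
wrist_force: [0.3, 0.3, 0.4]
opening: 0.001
```

```bash
python3 - <<'E'
from meas import *
c=save('top','t8'); s=save('scene','s8'); go([.5,0,.2])
cv2.imwrite('pics/t8c.png',cv2.resize(c['img'][140:240,185:300,::-1],None,fx=5,fy=5,interpolation=2))
cv2.imwrite('pics/s8c.png',cv2.resize(s['img'][140:250,200:340,::-1],None,fx=5,fy=5,interpolation=2))
for cc in(c,s):
    P=cloud(cc); z=P[...,2]
    for lo,hi,x0,x1,y0,y1 in((.064,.072,.49,.58,.03,.23),(.084,.1,.52,.6,-.1,.06)):
        q=(z>lo)&(z<hi)&(P[...,0]>x0)&(P[...,0]<x1)&(P[...,1]>y0)&(P[...,1]<y1)
        n,l,st_,_=cv2.connectedComponentsWithStats(q.astype(np.uint8),connectivity=8)
        for i in range(1,n):
            if st_[i,4]>8: print(lo,st_[i],P[l==i].mean(0).round(4),P[l==i].max(0).round(4))
E
```

```text
t 12.07 pos [ 0.4357 -0.1907  0.2232] F [-0.3  0.4  0.4] open 0.0
tool-frame shift mm [  23.3   87.3 -181.2] x [ 0.001  0.    -1.   ] yang 7.1 zang -82.9
0.064 [235 181  12  14 107] [0.5431 0.0687 0.0684] [0.5655 0.0873 0.0717]
0.064 [197 187   9  14  83] [0.5253 0.2032 0.0686] [0.5481 0.2168 0.072 ]
0.084 [245 180   5  12  36] [0.5446 0.0456 0.096 ] [0.564  0.0522 0.0992]
0.064 [304 167  16  13  97] [0.5254 0.1996 0.068 ] [0.5488 0.2156 0.0719]
0.064 [286 176   4   4   9] [0.503  0.1272 0.0679] [0.509  0.1315 0.0712]
0.064 [266 187  22  16 116] [0.5461 0.0651 0.0679] [0.5669 0.091  0.0719]
0.064 [300 189   5   4   9] [0.5697 0.1339 0.0684] [0.5735 0.1401 0.071 ]
0.084 [267 187  11  11  63] [0.5465 0.043  0.0923] [0.5659 0.0518 0.0987]
```

View pics/t8c.png

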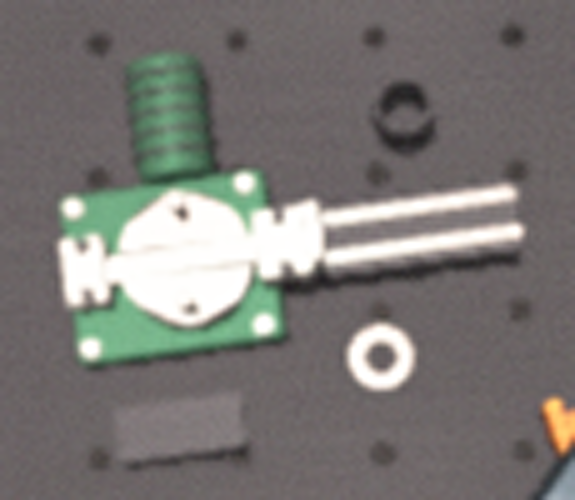

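View pics/s8c.png

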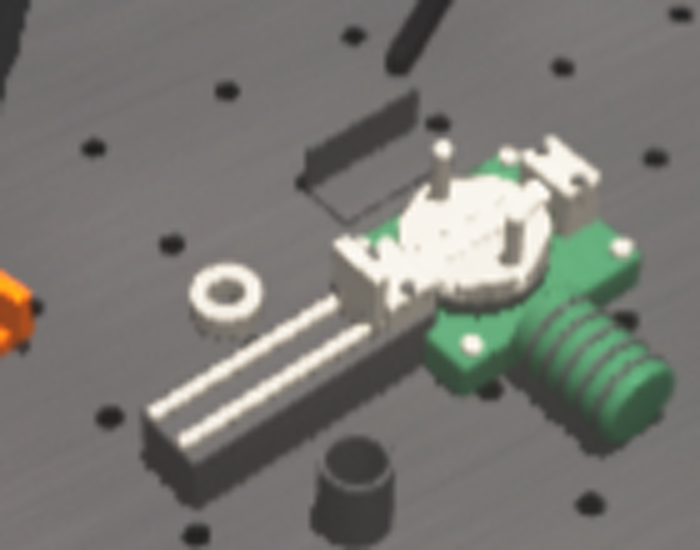

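View pics/s8.png

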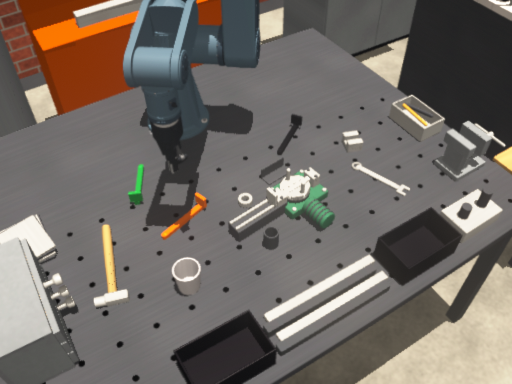

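The bar runs through the disc into the keeper. The plate is against the guide: its centre is 23 mm from the guide's, against 22.5 mm expected. The bystanders are in place and the hand is clear.

```bash
python3 -c "
from bench import hand_in; print(hand_in())"
```

```text
the job is handed in; nothing more can be done
None
```

The shaft is locked and the job is handed in, at about 12 s of the 58 s allowed. I turned the disc about 0.9 rad clockwise by one peg with the shut fingers. I then pushed the bar's tail plate until it stopped against the guide, backed off and lifted clear.

- **Slot alignment:** before I pushed the bar, the slot was within about 0.03 rad of the bar's line, measured from the top camera. The estimates of the bar's line and the slot angle varied by a few hundredths of a radian between views.
- **Bar home:** the hand stopped at the predicted home position to within 1 mm, as force rose from about 2 N to 14 N. In the last top view the plate's centre is 23 mm from the guide's (22.5 mm expected), and the bar runs through the disc to the keeper.
- **Surroundings:** the last pictures show the loose tools and offcuts where they were at the start. The hand is clear and the wrist force is near zero.

None of my last checks failed.

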